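# Walk a concrete pipe saddle round to the bench fence

### The arm

A 6-joint arm with a two-finger parallel gripper is mounted at the origin on the work surface. World frame = base frame: x ahead of the robot, y to its left, z up, the work surface at z = 0. Lengths are in mm, angles in rad, forces in N, time in s.
With the tool pointing down it reaches from about 350 to 1000 mm from the base axis. Payload 7.1 kg.
Tool frame: the origin (TCP) lies on the centre line of the jaws, within the pads' length; the fingertips stand 14 mm ahead of it and the grasp point (between the pads) lies 5 mm behind it (arm.tip_extent is the distance from the TCP to the fingertips, in mm); z points along the fingers, y is the line along which they close (so a half turn about z gives the same grasp; the last joint's range is limited). The gripper opens to 85 mm and grips with 20 to 120 N. Pads are 22 mm wide; open, the fingers measure 114 mm over their backs; the gripper's body (76 mm by 85 mm) begins 54 mm behind the grasp point. The pads swing forward as they close: fully open they stand 13 mm farther back than shut.
Start: joints at [1.303, 0.423, 1.63, -0, 1.089, -0.019], TCP at [153.869, 605.747, 245.319] pointing down, gripper open.
Joint ranges: [-3, 3], [-0.9, 2.11], [0.09, 2.58], [-1.31, 4.45], [0.11, 2.69], [-2.54, 2.54]. Speed limits (rad/s): [2.39, 2.39, 3.01, 3.14, 3.14, 3.14].

### API

Orientations are given as a rotation vector (axis times angle).
In Python, from workcell import arm, cams, ticket gives the robot as it stands. The module is installed in compiled form; this text tells all that it offers.
- The arm moves only by the shell command python3 -m inch 'ROWS' [OPENING] [FORCE]. ROWS is JSON, a list of rows, each an object of numbers: "dx", "dy", "dz": the shift along the tool's x, y, z in m; "ax", "ay", "az": the turn, a rotation vector about the tool's x, y, z in rad. A call has 1 to 5 rows; each row is the pose to reach, as a shift and turn from the pose commanded when the call began, along the tool's axes at that moment; what a row does not reach only later rows make up. A row lasts 1/10 s, in which the tool goes at most 50 mm and 8.59 degrees, less where a joint would pass 70% of its speed; a pose out of reach is approached as far as the arm can. A call with a gripper value outside its range is refused whole. OPENING is the finger opening in m, from 0 to 0.0854, set as the call begins (- or left out, the last holds). The fingers move at their own pace and stop on an object; FORCE is the grip in N (left out, the last holds). Time passes only in rows, so rows that repeat a pose let the fingers close. It gives the time, the measured TCP pose, the force, the opening and the grip force at its end, in the units of the state.
- arm.get_state(): the state, without advancing time (a new reading comes with each control period).
- cams.read_camera(name): name is "side" or "top" or "wrist"; returns a dict with "img" (384x512x3 uint8, red, green, blue), "depth" (384x512 float32, mm along the optical axis (not along the pixel's ray), 0 where there is no reading), "K" (3x3 intrinsics, pixels), "R" (3x3) and "t" (3): a world point X has camera coordinates R X + t. Camera axes: x right, y down, z forward; pixel columns grow to the right and rows downward; lengths in mm; the calibration is good to about 2 mm. A picture is of the moment at which its call begins.
- ticket.sign_off(): hands the job in; it is judged then, once.
The state is a dict: "clock": time; "joints": joint angles; "dq": joint speeds; "joint_torque": joint torques, N m; "eef_pos": TCP position; "orientation": TCP orientation; "wrist_force": force on the tool from outside, world axes, zero at the start; "moment": the same for the moment, N m; "width": finger opening in mm; "grip_force": force on a finger pad.
Only numpy, scipy, OpenCV 4.12 (cv2) and the standard library are available. Lean on these libraries where they do the work, as an engineer would, in place of code of your own. Each camera call takes 0.05 s, during which the arm holds its last target. There are 200 camera calls.

### The job

The heavy grooved concrete block that will carry the water pipe has been left more or less end-on to the wooden fence at the far side of the potting bench. It is too wide to grip, so walk it round by nudging its corners with the fingertips, until one of its long sides lies flat against the fence and neither end sticks out past the end of the fence. Only push it: do not lift or tip it, and leave the pots and other things where they are.

Things in the scene. Friction and masses are not known exactly. Their poses are not given: they have to be found in the camera images.
- saddle: loose grey cast-concrete block, a flat box 200 mm long, 104 wide, 60 high, shallow V groove along its top, about 1.8 kg. Stops when no longer pushed; pushed square to a long side near one end, it turns about a point some 100 mm past its middle towards the other end. Origin: centre of its underside; x along its length and groove, y across, z up. Both ends alike, both long sides alike
- fence: straight pale wooden rail fixed to the bench beyond the block, 440 mm long, 34 thick, 50 high. Origin at bench height at the middle of its near face (the face towards the robot); y runs along this face, x points square into the wood, away from the robot, z up. It stands at a different place and angle (within 0.2 rad of square to the robot) each time
- green_pot: open round plastic plant pot, 110 mm across the rim, 100 mm tall, near the left end of the fence; origin at the centre of its underside. Bystander.
- clay_pot: open round terracotta pot, 110 mm across the rim, 95 mm tall, near the right end of the fence; origin at the centre of its underside. Bystander.
- black_pot: small open black plastic pot, 84 mm across the rim, 80 mm tall, to the right of the block; origin at the centre of its underside. Bystander.
- collar: white plastic pipe collar, a ring 56 mm across and 40 mm tall, to the left of the block; origin at the centre of its underside. Bystander.
- trowel: hand trowel, 300 mm long, lying far left, pointing away from the robot; origin under its neck. Bystander.
- sprayer: pump sprayer, a cone 170 mm across at the foot and 270 mm tall, far right; origin at the centre of its underside. Bystander.
Things that resemble listed ones, but are neither listed nor needed, are in the scene too. Leave any blue or turquoise look-alike of the saddle alone.

How it is judged:
By the outcome, as a careful person would: the job done as asked, in the order asked, and still so for the second after the job is handed in, with the robot touching nothing.
It also fails if it takes over 72 s, if anything falls off the work surface, if the arm or the gripper's body presses on something with over 40 N, if the wrist force passes 120 N, or if a joint passes its speed limit or range.

## Working session

There is one attempt and no reset: what is moved stays moved. The work goes in short steps, Python scripts to look and compute and a shell command to move; the robot and the scene stay as the last step left them, time stands still between calls to the robot, and variables do not carry over. Pictures are saved under pics/ and viewed, at most 10 in all, crops included, and the job is handed in when it is done.

```bash
mkdir -p pics
python3 - <<'E'
from workcell import arm,cams
import cv2,numpy as np
for n in("top","side"):
    d=cams.read_camera(n);cv2.imwrite(f"pics/{n}0.png",d["img"][:,:,::-1]);np.savez(f"{n}0.npz",**d)
    print(n,d["K"].round(1).tolist(),d["R"].round(3).tolist(),d["t"].round(1).tolist())
print(arm.get_state())
E
```

```text
top [[404.0, 0.0, 255.8], [0.0, 404.0, 191.6], [0.0, 0.0, 1.0]] [[-0.009, -1.0, 0.023], [-0.986, 0.005, -0.17], [0.169, -0.025, -0.985]] [-40.6, 490.8, 1048.8]
side [[352.3, 0.0, 253.9], [0.0, 352.3, 192.6], [0.0, 0.0, 1.0]] [[0.999, -0.041, 0.008], [-0.02, -0.633, -0.774], [0.037, 0.773, -0.633]] [-483.8, 23.2, 1056.0]
{'clock': 0.1, 'joints': array([ 1.30299198e+00,  4.23806205e-01,  1.63059973e+00, -5.27269630e-06,
        1.08859127e+00, -1.89801072e-02]), 'dq': array([-0.00076517, -0.00097435, -0.00326153,  0.00152394, -0.00107743,
        0.00110752]), 'joint_torque': array([-6.31138373e-04, -5.58423579e+01, -2.82444870e+01, -1.58016624e-04,
        2.97512815e-03, -8.75242534e-06]), 'eef_pos': array([153.75595251, 605.30979319, 244.60275592]), 'orientation': array([-3.89816442e-01, -3.11711577e+00,  2.18453534e-03]), 'wrist_force': array([ 0.40884181,  0.52652394, -0.58127703]), 'moment': array([-0.01024741,  0.03486338, -0.00296102]), 'grip_force': 0.0, 'width': 85.4946736815701}
```

View pics/top0.png

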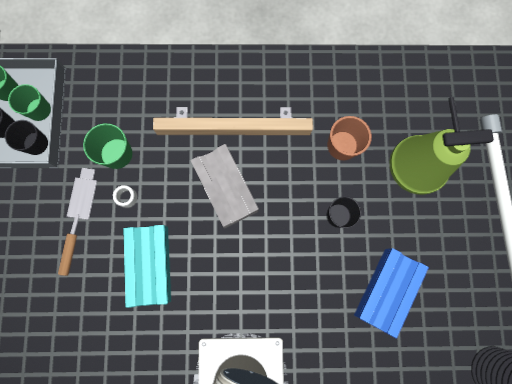

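The top view shows the fence at (154..312, 127), the grey block centred at (224,186), the collar at (123,196), the green pot at (107,146), the clay pot at (349,138) and the black pot at (343,212). The turquoise and blue look-alikes are nearer the robot.

```bash
cat > h.py <<'E'
import numpy as np,cv2
from workcell import arm,cams
def world(d):
    v,u=np.mgrid[:384,:512];K=d["K"];z=d["depth"].astype(float)
    c=np.stack([(u-K[0,2])*z/K[0,0],(v-K[1,2])*z/K[1,1],z],-1)
    W=(c-d["t"])@d["R"]; W[z==0]=np.nan; return W
def rect(W,m):
    p=W[m][:,:2].astype(np.float32); (c,s,a)=cv2.minAreaRect(p); b=cv2.boxPoints((c,s,a))
    if s[0]<s[1]: a+=90
    a=(a+90)%180-90
    return np.round(c,1),np.round(s,1),round(a,2),b.round(0).tolist(),len(p)
def biggest(m):
    n,l,s,_=cv2.connectedComponentsWithStats(m.astype(np.uint8)); return l==1+np.argmax(s[1:,4])
def scene(d):
    W=world(d);I=d["img"].astype(int);Z=W[...,2];sat=I.max(2)-I.min(2);X=W[...,0];Y=W[...,1]
    f=biggest((Z>42)&(Z<58)&(sat>40)&(I[...,0]>I[...,2]+40)&(I[...,0]>150)&(X>600)&(X<1000)&(abs(Y)<330))
    s=biggest((Z>46)&(Z<68)&(sat<30)&(X>400)&(X<900)&(abs(Y)<300)&(I[...,0]<200))
    return W,f,s
def report(d):
    W,f,s=scene(d)
    for n,m in(("fence",f),("saddle",s)): print(n,*rect(W,m),"z",np.nanmedian(W[m][:,2]).round(1))
    return W,f,s
E
python3 - <<'E'
from h import *
d=dict(np.load("top0.npz"));W,f,s=report(d)
for n,(u,v) in dict(green=(107,146),clay=(349,138),black=(343,212),collar=(123,196),turq=(147,265),blue=(393,292)).items():
    w=W[v-25:v+26,u-25:u+26].reshape(-1,3);w=w[w[:,2]>30];print(n,w.min(0).round(),w.max(0).round())
E
```

```text
fence [680.6  17.9] [439.3  35. ] 89.94 [[663.0, -202.0], [698.0, -202.0], [698.0, 238.0], [663.0, 238.0]] 1897 z 50.0
saddle [508.8  41.7] [200.3 104. ] 26.28 [[396.0, 44.0], [442.0, -49.0], [622.0, 39.0], [576.0, 133.0]] 2523 z 58.0
green [556. 294.  30.] [663. 403. 104.]
clay [ 577. -349.   30.] [ 686. -241.  101.]
black [ 390. -314.   30.] [ 471. -232.   85.]
collar [456. 285.  30.] [512. 341.  45.]
turq [234. 186.  30.] [363. 298.  65.]
blue [ 161. -464.   30.] [ 288. -325.   67.]
```

```bash
cat >> h.py <<'E'
from scipy.spatial.transform import Rotation as Ro
def go(x,y,z,psi):
    s=arm.get_state();R=Ro.from_rotvec(s["orientation"]);e=s["eef_pos"]
    ym=R.as_matrix()[:,1];T=np.array([[-np.sin(np.radians(psi)),np.cos(np.radians(psi)),0],[np.cos(np.radians(psi)),np.sin(np.radians(psi)),0],[0,0,-1]]).T
    print("t",round(s["clock"],2),"at",e.round(1),"psi",np.degrees(np.arctan2(ym[1],ym[0])).round(1),"F",s["wrist_force"].round(1),"w",round(s["width"],1))
    print("d",(R.inv().apply(np.array([x,y,z])-e)/1000).round(4),"a",(R.inv()*Ro.from_matrix(T)).as_rotvec().round(4))
E
python3 -c "print(__import__('workcell').arm.tip_extent)"
python3 -m inch '[{"dx":-0.36,"dy":-0.447,"dz":0.05,"az":0.864},{"dx":-0.36,"dy":-0.447,"dz":0.05,"az":0.864},{"dx":-0.36,"dy":-0.447,"dz":0.05,"az":0.864},{"dx":-0.36,"dy":-0.447,"dz":0.05,"az":0.864},{"dx":-0.36,"dy":-0.447,"dz":0.05,"az":0.864}]' 0
python3 -c "
from h import *
go(394,83,120,26.3)"
```

```text
14.0
t 0.1 at [153.8 605.3 244.6] psi 75.7 F [ 0.4  0.5 -0.6] w 85.5
d [-0.3615 -0.4469  0.1252] a [-1.30e-03  6.00e-04  8.63e-01]schema error: expected keys dx, dy, dz, ax, ay, az
```

```bash
python3 -m inch '[{"dx":-0.36,"dy":-0.447,"dz":0.05,"ax":0,"ay":0,"az":0.864},{"dx":-0.36,"dy":-0.447,"dz":0.05,"ax":0,"ay":0,"az":0.864},{"dx":-0.36,"dy":-0.447,"dz":0.05,"ax":0,"ay":0,"az":0.864},{"dx":-0.36,"dy":-0.447,"dz":0.05,"ax":0,"ay":0,"az":0.864},{"dx":-0.36,"dy":-0.447,"dz":0.05,"ax":0,"ay":0,"az":0.864}]' 0
python3 -c "
from h import *
go(394,83,120,26.3)"
```

```text
clock: 0.6
eef_pos: [257.7, 377.3, 223.3]
orientation: [1.512, 2.754, -0.001]
wrist_force: [0.9, -0.3, -0.4]
width: 12.5
grip_force: 0.0
t 0.6 at [257.7 377.3 223.3] psi 32.5 F [ 0.9 -0.3 -0.4] w 12.5
d [-0.3215 -0.043   0.1033] a [-0.0002  0.0002  0.1075]
```

```bash
python3 -m inch '[{"dx":-0.30,"dy":-0.043,"dz":0.06,"ax":0,"ay":0,"az":0.1},{"dx":-0.30,"dy":-0.043,"dz":0.06,"ax":0,"ay":0,"az":0.1},{"dx":-0.30,"dy":-0.043,"dz":0.06,"ax":0,"ay":0,"az":0.1},{"dx":-0.30,"dy":-0.043,"dz":0.06,"ax":0,"ay":0,"az":0.1},{"dx":-0.30,"dy":-0.043,"dz":0.06,"ax":0,"ay":0,"az":0.1}]'
python3 -c "
from h import *
go(394,83,120,26.3)"
```

```text
clock: 1.1
eef_pos: [360.1, 154.5, 174.9]
orientation: [1.64, 2.679, 0.001]
wrist_force: [1.4, 1.2, -0.0]
width: -0.0
grip_force: 0.0
t 1.1 at [360.1 154.5 174.9] psi 27.1 F [ 1.4  1.2 -0. ] w -0.0
d [-0.0791 -0.0024  0.0549] a [0.0006 0.0001 0.0134]
```

```bash
python3 -m inch '[{"dx":-0.04,"dy":0,"dz":0.03,"ax":0,"ay":0,"az":0},{"dx":-0.07,"dy":0,"dz":0.055,"ax":0,"ay":0,"az":0},{"dx":-0.07,"dy":0,"dz":0.09,"ax":0,"ay":0,"az":0},{"dx":-0.07,"dy":0,"dz":0.09,"ax":0,"ay":0,"az":0},{"dx":-0.07,"dy":0,"dz":0.09,"ax":0,"ay":0,"az":0}]'
python3 -c "
from h import *
go(394,83,32,26.3)"
```

```text
clock: 1.6
eef_pos: [390.7, 93.9, 85.0]
orientation: [-1.639, -2.678, 0.003]
wrist_force: [-0.0, 0.4, 0.4]
width: 0.2
grip_force: 0.0
t 1.6 at [390.7  93.9  85. ] psi 27.0 F [-0.   0.4  0.4] w 0.2
d [-0.0113 -0.0019  0.0529] a [-0.0026 -0.0007  0.0129]
```

```bash
python3 -m inch '[{"dx":-0.011,"dy":-0.002,"dz":0.03,"ax":0,"ay":0,"az":0},{"dx":-0.022,"dy":-0.002,"dz":0.053,"ax":0,"ay":0,"az":0},{"dx":-0.03,"dy":-0.002,"dz":0.053,"ax":0,"ay":0,"az":0},{"dx":-0.038,"dy":-0.002,"dz":0.053,"ax":0,"ay":0,"az":0},{"dx":-0.044,"dy":-0.002,"dz":0.053,"ax":0,"ay":0,"az":0}]'
cat >> h.py <<'E'
def plan(th0,c,step=3,n=5,off=-85,piv=100,z=32,gap=11):
    "tool rows following block turn by step deg each about pivot"
    s=arm.get_state();M=Ro.from_rotvec(s["orientation"]).as_matrix();e=s["eef_pos"];psi=np.degrees(np.arctan2(M[1,1],M[0,1]))
    r=lambda t:np.array([[np.cos(t),-np.sin(t)],[np.sin(t),np.cos(t)]])
    P=np.array(c)+r(np.radians(th0))@[piv,0]
    print("t",round(s["clock"],2),"at",e.round(1),"psi",round(psi,1),"F",s["wrist_force"].round(1))
    for i in range(n+1):
        th=th0+i*step;q=P+r(np.radians(th))@[off-piv,52+gap]
        d=M.T@(np.array([*q,z])-e)/1000
        print(th,q.round(),"d",d.round(3),"az",np.radians(psi-th).round(3))
E
python3 -c "
from h import *
report(cams.read_camera('top'))
plan(26.3,(509,42))"
```

```text
clock: 2.1
eef_pos: [409.3, 54.0, 33.5]
orientation: [-1.639, -2.679, 0.0]
wrist_force: [-6.1, 4.9, 0.3]
width: 0.2
grip_force: 0.0
fence [680.9  17.2] [438.1  34.1] 89.72 [[663.0, -202.0], [697.0, -202.0], [699.0, 236.0], [665.0, 236.0]] 1791 z 50.1
saddle [511.6  38.1] [201.1 103.7] 29.67 [[399.0, 33.0], [450.0, -57.0], [625.0, 43.0], [573.0, 133.0]] 1635 z 58.6
t 2.15 at [409.8  53.6  33.6] psi 27.1 F [-2.9  2.4  0.6]
26.3 [405.  61.] d [ 0.009 -0.001  0.002] az 0.013
29.3 [406.  51.] d [-0.001 -0.004  0.002] az -0.039
32.3 [409.  41.] d [-0.011 -0.007  0.002] az -0.092
35.3 [411.  31.] d [-0.021 -0.009  0.002] az -0.144
38.3 [414.  21.] d [-0.031 -0.011  0.002] az -0.196
41.3 [418.  12.] d [-0.041 -0.012  0.002] az -0.249
```

```bash
python3 -m inch '[{"dx":-0.011,"dy":-0.002,"dz":0,"ax":0,"ay":0,"az":-0.06},{"dx":-0.021,"dy":-0.004,"dz":0,"ax":0,"ay":0,"az":-0.12},{"dx":-0.031,"dy":-0.006,"dz":0,"ax":0,"ay":0,"az":-0.18},{"dx":-0.041,"dy":-0.007,"dz":0,"ax":0,"ay":0,"az":-0.24},{"dx":-0.051,"dy":-0.007,"dz":0,"ax":0,"ay":0,"az":-0.30}]'
python3 -c "
from h import *
report(cams.read_camera('top'))
plan(44,(520,24))"
```

```text
clock: 2.65
eef_pos: [424.7, 5.5, 33.5]
orientation: [-1.216, -2.893, 0.001]
wrist_force: [-8.2, 6.2, 5.7]
width: 0.2
grip_force: 0.0
fence [680.7  17.3] [ 35.4 438.1] -89.98 [[663.0, 236.0], [663.0, -202.0], [698.0, -202.0], [698.0, 236.0]] 1794 z 50.0
saddle [540.7  38.2] [155.6 104.5] 48.05 [[450.0, 15.0], [528.0, -55.0], [632.0, 61.0], [554.0, 131.0]] 1289 z 58.0
t 2.7 at [426.2   4.7  33.6] psi 44.6 F [-4.1  3.5  1.7]
44 [415.  10.] d [ 0.012 -0.004  0.002] az 0.01
47 [420.   1.] d [ 0.002 -0.007  0.002] az -0.042
50 [425.  -8.] d [-0.008 -0.01   0.002] az -0.095
53 [430. -16.] d [-0.018 -0.012  0.002] az -0.147
56 [436. -25.] d [-0.028 -0.013  0.002] az -0.199
59 [443. -33.] d [-0.038 -0.014  0.002] az -0.252
```

```bash
python3 -m inch '[{"dx":-0.011,"dy":-0.004,"dz":0,"ax":0,"ay":0,"az":-0.08},{"dx":-0.021,"dy":-0.007,"dz":0,"ax":0,"ay":0,"az":-0.15},{"dx":-0.031,"dy":-0.009,"dz":0,"ax":0,"ay":0,"az":-0.21},{"dx":-0.041,"dy":-0.010,"dz":0,"ax":0,"ay":0,"az":-0.27},{"dx":-0.051,"dy":-0.010,"dz":0,"ax":0,"ay":0,"az":-0.33}]'
python3 -c "
from h import *
report(cams.read_camera('top'))
plan(64,(540,8))"
```

```text
clock: 3.2
eef_pos: [453.0, -38.1, 33.3]
orientation: [-0.724, -3.053, 0.001]
wrist_force: [-7.1, 1.2, 1.7]
width: -0.1
grip_force: 0.0
fence [681.3  18.4] [436.   33.7] 89.65 [[663.0, -199.0], [697.0, -200.0], [699.0, 236.0], [666.0, 237.0]] 1756 z 50.1
saddle [546.6  17. ] [184.1 104.9] 66.36 [[462.0, -46.0], [558.0, -88.0], [632.0, 80.0], [535.0, 122.0]] 1193 z 58.9
t 3.25 at [455.1 -38.9  33.5] psi 63.5 F [-4.1  3.5  2.2]
64 [446. -41.] d [ 0.007 -0.006  0.002] az -0.009
67 [454. -48.] d [-0.003 -0.009  0.001] az -0.062
70 [461. -54.] d [-0.013 -0.011  0.001] az -0.114
73 [470. -61.] d [-0.023 -0.013  0.001] az -0.166
76 [478. -66.] d [-0.033 -0.014  0.001] az -0.219
79 [487. -72.] d [-0.043 -0.015  0.001] az -0.271
```

```bash
python3 -m inch '[{"dx":-0.011,"dy":-0.003,"dz":0,"ax":0,"ay":0,"az":-0.08},{"dx":-0.021,"dy":-0.006,"dz":0,"ax":0,"ay":0,"az":-0.15},{"dx":-0.031,"dy":-0.008,"dz":0,"ax":0,"ay":0,"az":-0.21},{"dx":-0.041,"dy":-0.009,"dz":0,"ax":0,"ay":0,"az":-0.27},{"dx":-0.051,"dy":-0.009,"dz":0,"ax":0,"ay":0,"az":-0.33}]'
python3 -c "
from h import *
report(cams.read_camera('top'))
go(500,-70,33.5,90)"
```

```text
clock: 3.75
eef_pos: [494.7, -69.3, 33.2]
orientation: [-0.214, -3.131, 0.0]
wrist_force: [-7.3, 0.1, 0.2]
width: -0.0
grip_force: 0.0
fence [682.   17.5] [434.3  32.3] 89.92 [[665.0, -200.0], [698.0, -200.0], [698.0, 235.0], [666.0, 235.0]] 1705 z 50.1
saddle [582.8  47.2] [109.8  77.2] 84.74 [[539.0, -4.0], [616.0, -11.0], [626.0, 98.0], [549.0, 105.0]] 880 z 54.6
t 3.8 at [497.1 -69.9  33.5] psi 82.3 F [-5.1 -0.   3.5] w -0.1
d [-0.0029  0.0003 -0.    ] a [-3.000e-04 -1.000e-04 -1.338e-01]
```

```bash
python3 -m inch '[{"dx":0.035,"dy":0,"dz":0,"ax":0,"ay":0,"az":-0.05},{"dx":0.05,"dy":0.025,"dz":0.004,"ax":0,"ay":0,"az":-0.135},{"dx":0.05,"dy":0.066,"dz":0.008,"ax":0,"ay":0,"az":-0.135},{"dx":0.05,"dy":0.066,"dz":0.008,"ax":0,"ay":0,"az":-0.135},{"dx":0.05,"dy":0.066,"dz":0.008,"ax":0,"ay":0,"az":-0.135}]' 0.0854
python3 - <<'E'
from h import *
d=cams.read_camera('top');W,f,s=report(d);cv2.imwrite("pics/top1.png",d["img"][:,:,::-1])
p=W[f];p=p[(p[:,2]>46)];
for lo in range(-200,240,60):
    q=p[(p[:,1]>lo)&(p[:,1]<lo+60)]; print(lo,len(q),q[:,0].min().round(1) if len(q) else 0,q[:,0].max().round(1)if len(q) else 0)
go(500,0,25,90)
E
```

```text
clock: 4.3
eef_pos: [457.3, 3.8, 25.3]
orientation: [0.004, 3.139, -0.0]
wrist_force: [0.4, -0.7, 1.1]
width: 72.6
grip_force: 0.0
fence [680.6  17.4] [438.5  34.3] 89.77 [[663.0, -202.0], [697.0, -202.0], [699.0, 237.0], [664.0, 237.0]] 1770 z 50.1
saddle [566.3   3.3] [200.  104.7] 85.68 [[507.0, -93.0], [611.0, -100.0], [626.0, 99.0], [522.0, 107.0]] 1457 z 57.5
-200 243 663.0 696.7
-140 243 663.1 697.3
-80 240 663.3 697.4
-20 232 665.9 697.5
40 239 666.5 697.4
100 230 666.3 696.9
160 236 666.4 697.6
220 62 667.6 696.7
t 4.35 at [457.2   3.1  25.1] psi 89.8 F [-0.6 -0.5 -0.8] w 78.9
d [-0.0428 -0.003   0.0002] a [-0.0002  0.0026 -0.0034]
```

View pics/top1.png

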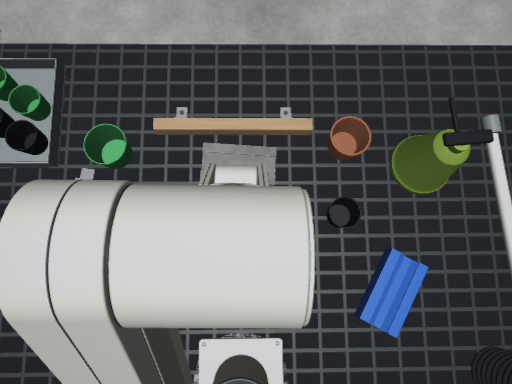

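The picture shows the block nearly parallel to the fence at (238,160), with the gripper behind it and the pots undisturbed. Next I push it square with both fingers spread.

```bash
python3 -m inch '[{"dx":-0.02,"dy":0,"dz":0,"ax":0,"ay":0,"az":0},{"dx":-0.035,"dy":0,"dz":0,"ax":0,"ay":0,"az":0},{"dx":-0.046,"dy":0,"dz":0,"ax":0,"ay":0,"az":0},{"dx":-0.056,"dy":0,"dz":0,"ax":0,"ay":0,"az":0},{"dx":-0.066,"dy":0,"dz":0,"ax":0,"ay":0,"az":0}]'
python3 -m inch '[{"dx":-0.004,"dy":0,"dz":0,"ax":0,"ay":0,"az":0},{"dx":-0.008,"dy":0,"dz":0,"ax":0,"ay":0,"az":0},{"dx":-0.012,"dy":0,"dz":0,"ax":0,"ay":0,"az":0},{"dx":-0.016,"dy":0,"dz":0,"ax":0,"ay":0,"az":0},{"dx":-0.018,"dy":0,"dz":0,"ax":0,"ay":0,"az":0}]'
python3 -c "
from h import *
report(cams.read_camera('top'))
go(548,0,25,90)"
```

```text
clock: 4.85
eef_pos: [516.3, 1.5, 23.5]
orientation: [-0.01, -3.129, 0.0]
wrist_force: [-20.8, -1.4, 17.7]
width: 85.4
grip_force: 10.7
clock: 5.35
eef_pos: [534.0, 1.8, 23.4]
orientation: [-0.008, -3.13, -0.0]
wrist_force: [-14.9, 0.7, 7.9]
width: 85.5
grip_force: 7.7
fence [681.  17.] [439.1  34.8] 89.68 [[662.0, -202.0], [697.0, -203.0], [700.0, 236.0], [665.0, 237.0]] 1626 z 50.1
saddle [618.  -85.4] [60.1 14.1] 0.1 [[588.0, -78.0], [588.0, -92.0], [648.0, -92.0], [648.0, -78.0]] 102 z 57.4
t 5.4 at [534.8   1.8  23.5] psi 89.7 F [-12.4  -0.2   4.6] w 85.3
d [-0.0131 -0.0017 -0.0017] a [ 0.     -0.0106 -0.0052]
```

```bash
python3 -m inch '[{"dx":-0.003,"dy":0,"dz":0,"ax":0,"ay":0,"az":0},{"dx":-0.006,"dy":0,"dz":0,"ax":0,"ay":0,"az":0},{"dx":-0.008,"dy":0,"dz":0,"ax":0,"ay":0,"az":0},{"dx":-0.010,"dy":0,"dz":0,"ax":0,"ay":0,"az":0},{"dx":-0.012,"dy":0,"dz":0,"ax":0,"ay":0,"az":0}]'
python3 -m inch '[{"dx":-0.001,"dy":0,"dz":0,"ax":0,"ay":0,"az":0},{"dx":-0.002,"dy":0,"dz":0,"ax":0,"ay":0,"az":0},{"dx":-0.002,"dy":0,"dz":0,"ax":0,"ay":0,"az":0}]'
python3 - <<'E'
from h import *
d=cams.read_camera('top');W=world(d);I=d["img"].astype(int)
go(548,0,25,90)
for y in range(-100,110,20):
    m=(abs(W[...,1]-y)<5)&(W[...,2]>45)&(W[...,2]<65)&(W[...,0]>600)&(I.max(2)-I.min(2)<35)&(W[...,0]<690)
    print(y,m.sum(),W[m][:,0].max().round(1) if m.any() else 0)
d=cams.read_camera('side');cv2.imwrite("pics/side1.png",d["img"][:,:,::-1])
E
```

```text
clock: 5.9
eef_pos: [545.5, 1.8, 23.4]
orientation: [-0.008, -3.128, -0.0]
wrist_force: [-19.7, -0.7, 12.7]
width: 85.4
grip_force: 9.4
clock: 6.2
eef_pos: [547.8, 1.7, 23.4]
orientation: [-0.008, -3.129, -0.0]
wrist_force: [-17.5, 0.4, 10.4]
width: 85.6
grip_force: 8.4
t 6.25 at [547.8   1.7  23.4] psi 89.7 F [-16.4  -0.9  10.9] w 85.8
d [-0.0001 -0.0017 -0.0016] a [ 0.0001 -0.0123 -0.0052]
-100 0 0
-80 45 661.0
-60 0 0
-40 0 0
-20 0 0
0 0 0
20 0 0
40 0 0
60 0 0
80 0 0
100 16 661.9
```

View pics/side1.png

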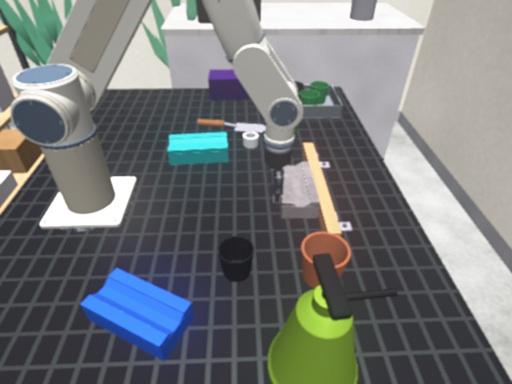

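The side view shows the block at (300,190), almost touching the fence. I'll press on gently until the force rises.

```bash
python3 -m inch '[{"dx":-0.001,"dy":0,"dz":0,"ax":0,"ay":0,"az":0},{"dx":-0.002,"dy":0,"dz":0,"ax":0,"ay":0,"az":0},{"dx":-0.003,"dy":0,"dz":0,"ax":0,"ay":0,"az":0}]' | grep -E "eef|wrist"
python3 -m inch '[{"dx":-0.001,"dy":0,"dz":0,"ax":0,"ay":0,"az":0},{"dx":-0.001,"dy":0,"dz":0,"ax":0,"ay":0,"az":0}]'| grep -E "eef|wrist"
```

```text
eef_pos: [548.1, 1.7, 23.3]
wrist_force: [-21.5, 0.1, 14.7]
eef_pos: [549.9, 1.7, 23.3]
wrist_force: [-22.8, -1.0, 16.0]
```

```bash
for i in 1 2; do python3 -m inch '[{"dx":-0.001,"dy":0,"dz":0,"ax":0,"ay":0,"az":0},{"dx":-0.001,"dy":0,"dz":0,"ax":0,"ay":0,"az":0}]'| grep -E "eef|wrist"; done
```

```text
eef_pos: [549.9, 1.7, 23.3]
wrist_force: [-26.2, -1.1, 19.6]
eef_pos: [549.8, 1.7, 23.3]
wrist_force: [-29.4, -0.6, 23.0]
```

```bash
python3 -m inch '[{"dx":-0.001,"dy":0,"dz":0,"ax":0,"ay":0,"az":0},{"dx":-0.002,"dy":0,"dz":0,"ax":0,"ay":0,"az":0},{"dx":-0.002,"dy":0,"dz":0,"ax":0,"ay":0,"az":0}]'| grep -E "eef|wrist"
python3 -m inch '[{"dx":0.02,"dy":0,"dz":0,"ax":0,"ay":0,"az":0},{"dx":0.06,"dy":0,"dz":0,"ax":0,"ay":0,"az":0},{"dx":0.09,"dy":0,"dz":-0.03,"ax":0,"ay":0,"az":0},{"dx":0.12,"dy":0,"dz":-0.07,"ax":0,"ay":0,"az":0},{"dx":0.15,"dy":0,"dz":-0.1,"ax":0,"ay":0,"az":0}]'| grep -E "eef|wrist"
python3 -m inch '[{"dx":0,"dy":0,"dz":-0.05,"ax":0,"ay":0,"az":0},{"dx":0,"dy":0.05,"dz":-0.1,"ax":0,"ay":0,"az":0},{"dx":0,"dy":0.10,"dz":-0.1,"ax":0,"ay":0,"az":0},{"dx":0,"dy":0.15,"dz":-0.1,"ax":0,"ay":0,"az":0},{"dx":0,"dy":0.2,"dz":-0.1,"ax":0,"ay":0,"az":0}]'| grep -E "eef|wrist"
python3 - <<'E'
from h import *
d=cams.read_camera('top');W,f,s=report(d);I=d["img"]
b=W[f];p=W[s]
for y in range(-100,110,20):
    q=p[abs(p[:,1]-y)<8];r=b[abs(b[:,1]-y)<8];print(y,q[:,0].min().round(1) if len(q) else 0,q[:,0].max().round(1) if len(q) else 0,r[:,0].min().round(1),r[:,0].max().round(1))
cv2.imwrite("pics/top2.png",cv2.resize(I[90:230,140:330,::-1],None,fx=4,fy=4,interpolation=cv2.INTER_CUBIC))
E
```

```text
eef_pos: [549.7, 1.7, 22.9]
wrist_force: [-34.6, -0.5, 25.6]
eef_pos: [411.0, 2.4, 125.5]
wrist_force: [1.4, 1.4, 1.2]
eef_pos: [413.3, 188.3, 225.5]
wrist_force: [1.1, -0.0, 0.4]
fence [680.6  17.3] [438.8  34.1] 89.89 [[663.0, -202.0], [697.0, -202.0], [698.0, 237.0], [664.0, 237.0]] 1748 z 50.0
saddle [612.1   6.2] [197.7 105.6] 89.4 [[558.0, -92.0], [664.0, -93.0], [666.0, 105.0], [560.0, 106.0]] 2488 z 58.0
-100 595.6 661.6 663.8 697.1
-80 559.1 662.6 669.3 696.9
-60 559.9 662.3 669.7 697.4
-40 559.7 661.6 669.6 696.5
-20 559.8 662.1 668.8 697.5
0 559.7 662.2 669.2 696.6
20 559.6 664.3 669.1 696.6
40 559.8 664.3 669.2 697.8
60 560.0 664.7 668.6 697.6
80 560.5 665.4 670.0 696.9
100 560.6 664.6 666.6 697.1
```

View pics/top2.png

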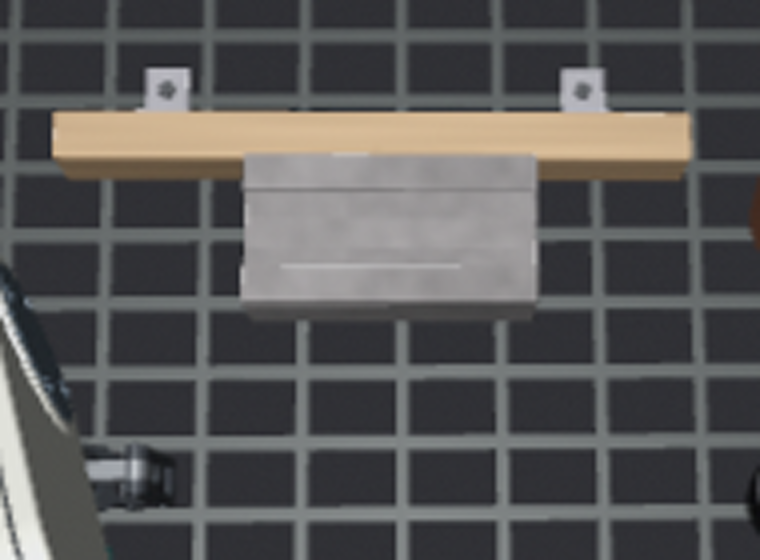

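The crop shows the block's long side flat against the fence, from (243,155) to (537,155), well inside both fence ends at x = 53 and x = 690. The depth edges agree.

```bash
python3 -m inch '[{"dx":0,"dy":0,"dz":0,"ax":0,"ay":0,"az":0},{"dx":0,"dy":0,"dz":0,"ax":0,"ay":0,"az":0},{"dx":0,"dy":0,"dz":0,"ax":0,"ay":0,"az":0}]' | head -2; python3 -c "
from workcell import ticket
print(ticket.sign_off())"
```

```text
clock: 8.85
eef_pos: [412.7, 185.7, 223.7]
the job is handed in; nothing more can be done
None
```

The block now lies with a long side flat against the fence and both ends well inside the fence ends; the arm stayed clear of the pots and other things, and the job was handed in at about 9 s.

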